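# Hold a lens block in the corner of a bonding fixture

## Task

Swing the fixture's yellow stop bar down until it rests in its blue catch. Then set the blue lens block upright and flat on the fixture's plate and press it snugly into the corner, one long side against the yellow bar and one short side against the steel stop, without forcing it; leave the amber bottle, the timer and the marker undisturbed. Finish while still holding the block there, pushing it steadily against both stops at once (a few newtons on each): do not let go.

Things in the scene. Friction and masses are not known exactly. Their poses are not given: they have to be found in the camera images.
- fixture: aluminium fixture fixed to the worktop: plate 150 (x) x 130 (y) mm, top 10 mm above the worktop, turned clockwise by up to 0.55 rad. Origin at the centre of its underside; own x points to the steel stop, own y (left) to the yellow bar. Dark hinge lugs (to 34 mm above the worktop) at the bar's near end; blue catch cheeks (to 26 mm) at its far end, behind the line of the steel stop.
- fixed_stop: steel stop at the plate's far edge, 12 (x) x 90 (y) mm, standing 40 mm up from the plate, so its top is 50 mm above the worktop; its polished inner face looks to the fixture's -x and lies at fixture x = +45 mm. Low foot behind it. Origin at the centre of its underside; axes as the fixture's. Block, plate and both stops are polished: friction about 0.2 between them.
- stop_bar (a joint): hinge of the yellow bar: 0 = down in the catch, lying along the fixture's x (end stop there); grows as the tip rises, about 0.7 to 1.3 rad at the start, limit 1.45. A stiff hinge: it stays where it is left and needs about 1 to 3 N at 70 mm from the hinge to move it.
- bar_face: the yellow bar, 12 mm wide, 22 mm tall, reaching from 6 to 128 mm from the hinge. Origin on the hinge axis, own x along the bar to its tip; it spans -10 to +12 mm in own z, -6 to +6 mm in own y. Closed, its top is 34 mm above the worktop and its inner face, looking to the fixture's -y, lies at fixture y = +45 mm. Small black thumb tab at the tip, outer side.
- bar_hinge (a point): point on the hinge axis of the yellow bar at the middle of its width, 22 mm above the worktop, at fixture x = -62, y = +51 mm; the axis runs along the fixture's y
- bar_tip (a point): middle of the yellow bar's free end, 128 mm from the hinge
- corner (a point): the inner corner on the plate's top (10 mm above the worktop): where the planes of the steel stop's and the closed yellow bar's inner faces meet, at fixture x = +45, y = +45 mm; axes as the fixture's. The seated block's origin is 30 mm to -x and 22 mm to -y of it.
- lens_block: loose upright blue block 60 (x) x 44 (y) x 54 mm tall, lens in its top, 0.15 to 0.31 kg; a 90 mm high desk computer lies just behind it. Origin at the centre of its underside, own z up, own x along its long side. On the plate the closed yellow bar reaches 24 mm up its side: grip it across the 44 mm with the fingertips 28 mm or more above its underside, so that the finger passes over the bar.
- amber_bottle: bystander: amber dropper bottle, 33 mm wide, 92 mm tall, standing to the left of the fixture; origin at the centre of its underside
- timer: bystander: white lab timer 60 x 66 x 18 mm lying at the left; origin at the centre of its underside
- marker: bystander: marker pen 135 mm long, 17 mm thick, own y along it, lying at the far left; origin at the centre of its underside

How it is judged (in metres and radians):
On the way, in this order (a step that is already met when the one before it is completed fails the run):
1. the yellow bar is down in its catch (value of joint stop_bar below 0.04 rad), for 0.2 s.
2. the block is seated in the corner, pressed against both stops by the fingers (value of joint stop_bar below 0.04 rad and x of lens_block in the frame of corner between -0.0325 and -0.0275 m and y of lens_block in the frame of corner between -0.0245 and -0.0195 m and z of lens_block in the frame of corner below 0.003 m and angle between the x axis of lens_block and the x axis of fixture, either way round below 0.05 rad and angle between lens_block's own z axis and vertical below 0.05 rad and contact force between lens_block and fixed_stop above 1.5 N and contact force between lens_block and bar_face above 1.5 N and contact force between the fingers and lens_block above 1.5 N), for 0.2 s.
At the end, for the whole second after the job is handed in: Bar down (within 0.04 rad). Block flat on the plate (underside within 3 mm, tilt and turn within 0.05 rad), within 2.5 mm of its place in the corner, at rest, pressed by the fingers with more than 1.5 N on the steel stop and more than 1.5 N on the yellow bar, through the last second (all of step 2 and linear speed of lens_block below 0.01 m/s and angular speed of lens_block below 0.1 rad/s); the arm keeps its last pose, push and grip.
It fails at once if the block is forced against a stop (more than 60 N) (contact force between lens_block and fixed_stop above 60 N or contact force between lens_block and bar_face above 60 N).
It fails at once if the amber bottle is knocked or shoved (more than 30 mm) (distance of amber_bottle from where it was at the start of the episode above 0.03 m).
It fails at once if the timer is knocked or shoved (more than 30 mm) (distance of timer from where it was at the start of the episode above 0.03 m).
It fails at once if the marker is knocked or shoved (more than 30 mm) (distance of marker from where it was at the start of the episode above 0.03 m).
It also fails if it takes over 67 s, if anything falls off the work surface, if the arm or the gripper's body presses on something with over 40 N, if the wrist force passes 120 N, or if a joint passes its speed limit or range.

## Robot

A 7-joint arm with a two-finger parallel gripper is mounted at the origin on a cart in front of the work surface, level with it; the furniture and walls round the work are solid. World frame = base frame: x ahead of the robot, y to its left, z up, the work surface at z = 0. Lengths are in mm, angles in rad, forces in N, time in s.
With the tool pointing down it reaches from about 425 to 975 mm from the base axis. Payload 16.7 kg.
Tool frame: the origin (TCP) lies midway between the tips of the shut fingers; the grasp point (between the pads) lies 19 mm behind it (grasp_offset is the distance from the TCP to the grasp point, in mm); z points along the fingers, y is the line along which they close (so a half turn about z gives the same grasp; the last joint's range is limited). The gripper opens to 85 mm and grips with 20 to 120 N. Pads are 22 mm wide; open, the fingers measure 114 mm over their backs; the gripper's body (76 mm by 85 mm) begins 54 mm behind the grasp point. The pads swing forward as they close: fully open they stand 13 mm farther back than shut.
Start: joints at [-1.292, 0.426, 0.074, 1.606, -0.034, 1.111, -0.067], TCP at [280.651, 613.849, 231.302] pointing down, gripper open.
Joint ranges: [-2.85, 2.85], [-0.5, 2.14], [-1.23, 1.37], [0.21, 2.46], [-1.02, 4.16], [0.16, 2.05], [-2.73, 2.73]. Speed limits (rad/s): [1.89, 1.89, 2.39, 2.39, 3.01, 3.01, 3.01].

## Interface

Orientations are given as a unit quaternion [w, x, y, z].
In Python, from station import * gives the robot as it stands.
- The arm moves only by the tool play_rows, never from a script. Its argument "deltas" is a list of rows, each an object with "slide": the shift along the tool's x, y, z in m, a list of three; "turn": the turn about the tool's z in rad. In form: [{"slide": [tx, ty, tz], "turn": turn}, ...]. A call has 1 to 20 rows; each row shifts and turns the commanded pose from where the row before left it, along the tool's axes as they then stand; what a row does not reach is not made up. A row lasts 1/8 s, in which the tool goes at most 62.5 mm and 10.7 degrees, less where a joint would pass 70% of its speed; a pose out of reach is approached as far as the arm can. A call is refused whole if a number of a shift passes 0.0625 or a number of a turn 0.188, either way. A call with a gripper value outside its range is refused whole. "grip" is the finger opening in m, from 0 to 0.0854, set as the call begins (left out, the last holds). The fingers move at their own pace and stop on an object; the grip force is fixed at half the most. Time passes only in rows, so rows that do not move let the fingers close. It gives the time, the measured TCP pose, the force, the opening and the grip force at its end, in the units of the state.
- state(): the state, without advancing time (a new reading comes with each control period).
- grab_frame(name): name is "side" or "top"; returns a dict with "img" (400x640x3 uint8, blue, green, red), "vertical_fov" (degrees; the focal length in pixels is half the picture's height over the tangent of half this angle, whatever the lens; pixels are square), "cx", "cy" (the principal point, pixels), "view" (4x4, takes a point from world to camera coordinates). Camera axes: x right, y up, looking along -z (the intrinsics and any distortion apply to the point x, -y, -z); pixel columns grow to the right and rows downward; lengths in mm; the calibration is good to about 2 mm. A picture is of the moment at which its call begins. There is no depth.
- close_job(): hands the job in; it is judged then, once.
The state is a dict: "time_s": time; "joint_positions": joint angles; "dq": joint speeds; "tau": joint torques, N m; "tcp_pos": TCP position; "ee_rot": TCP orientation; "force": force on the tool from outside, world axes, zero at the start; "ft_torque": the same for the moment, N m; "grip_width": opening from 0.0 (shut) to 1.0 (fully open); "grasp_force": force on a finger pad.
Only numpy, scipy, OpenCV 4.12 (cv2) and the standard library are available. Lean on these libraries where they do the work, as an engineer would, in place of code of your own. Each camera call takes 0.05 s, during which the arm holds its last target. There are 200 camera calls.

## Working session

There is one attempt and no reset: what is moved stays moved. The work goes in short steps, Python scripts to look and compute and a tool call to move; the robot and the scene stay as the last step left them, time stands still between calls to the robot, and variables do not carry over. Pictures are saved under pics/ and viewed, at most 10 in all, crops included, and the job is handed in when it is done.

Besides the shell and the picture viewer there is one more tool, called after "Request:" by a JSON object that holds its "name" and its "arguments". play_rows: Moves the arm, as the interface text tells. Its arguments: {"type":"object","properties":{"deltas":{"type":"array","items":{"type":"object","properties":{"slide":{"type":"array","items":{"type":"number"}},"turn":{"type":"number"}}}},"grip":{"type":"number"}},"required":["deltas"]}

```bash
mkdir -p pics; ls; python3 - <<'E'
from station import *
import cv2
s=state();print(s)
for n in("side","top"):
    f=grab_frame(n);cv2.imwrite(f"pics/{n}0.png",f["img"]);print(n,{k:v for k,v in f.items() if k!="img"})
E
```

```text
pics
{'time_s': 0.0, 'joint_positions': array([-1.29150321,  0.42675413,  0.07388355,  1.6066014 , -0.03411368,
        1.11081467, -0.06710378]), 'dq': array([-0.00080669,  0.00176108,  0.00152551,  0.00017015,  0.00039433,
       -0.00104491,  0.00042847]), 'tau': array([-2.53897588e-04, -9.49834800e+01,  3.76082629e+00, -4.63524377e+01,
        1.92175561e-02,  9.94426024e-03, -1.93665261e-05]), 'tcp_pos': array([280.51813351, 613.4988973 , 230.5992923 ]), 'ee_rot': array([-9.07706451e-05,  2.12792529e-01,  9.77097183e-01, -6.52201601e-04]), 'force': array([0.50681792, 0.27920705, 0.51395341]), 'ft_torque': array([-0.06929854, -0.01177794, -0.00254727]), 'grasp_force': 0.0, 'grip_width': 1.0005705193463155}
side {'vertical_fov': 53.601000524030496, 'cx': 323.3136094740202, 'cy': 197.16395943060658, 'view': array([[ 8.87029966e-01, -4.61277584e-01,  2.00207310e-02,
        -4.27986467e+02],
       [ 2.45016758e-01,  5.07030347e-01,  8.26369781e-01,
        -2.32114246e+02],
       [-3.91336975e-01, -7.28109345e-01,  5.62771850e-01,
        -9.10869705e+02],
       [ 0.00000000e+00,  0.00000000e+00,  0.00000000e+00,
         1.00000000e+00]])}
top {'vertical_fov': 51.82080164202907, 'cx': 327.1417011175859, 'cy': 197.37339967062397, 'view': array([[ 5.00644730e-02, -9.98726458e-01,  6.24592399e-03,
         1.03436953e+02],
       [ 9.78419704e-01,  5.02998814e-02,  2.00411587e-01,
        -5.19320115e+02],
       [-2.00470524e-01, -3.92236539e-03,  9.79691882e-01,
        -1.04567113e+03],
       [ 0.00000000e+00,  0.00000000e+00,  0.00000000e+00,
         1.00000000e+00]])}
```

View pics/top0.png

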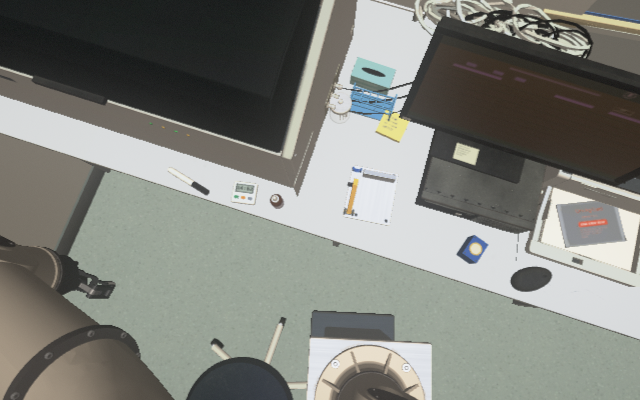

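View pics/side0.png

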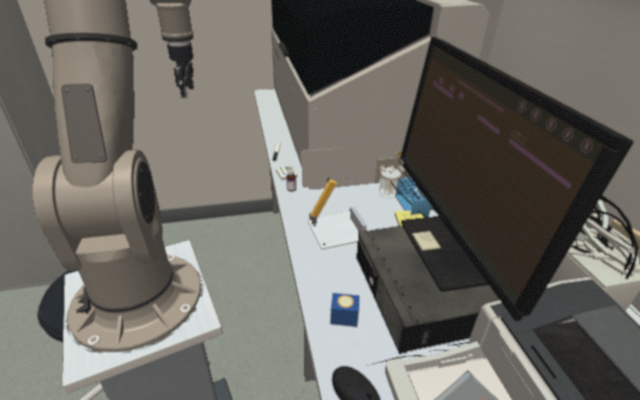

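The top view shows the fixture near (370,195), its raised bar near (352,197), the block at (472,250), bottle (277,201), timer (244,192) and marker (188,181). The side view shows the bar raised at (322,200) and the block at (345,309). I'll zoom in on these.

```bash
cat > h.py <<'E'
import numpy as np, cv2
from station import *
def K(f):
    h,w=f["img"].shape[:2]; F=h/2/np.tan(np.radians(f["vertical_fov"])/2)
    return F,f["cx"],f["cy"]
def proj(f,P):
    P=np.atleast_2d(P); F,cx,cy=K(f); V=f["view"]; c=P@V[:3,:3].T+V[:3,3]
    return np.c_[cx+F*c[:,0]/-c[:,2], cy+F*-c[:,1]/-c[:,2]]
def back(f,uv,z):
    uv=np.atleast_2d(uv).astype(float); F,cx,cy=K(f); V=f["view"]; R=V[:3,:3]
    d=np.c_[(uv[:,0]-cx)/F,-(uv[:,1]-cy)/F,-np.ones(len(uv))]@R
    o=-R.T@V[:3,3]; return o+d*((z-o[2])/d[:,2])[:,None]
def crop(f,x0,y0,w,h,s):
    return cv2.resize(f["img"][y0:y0+h,x0:x0+w],None,fx=s,fy=s,interpolation=cv2.INTER_CUBIC)
E
python3 - <<'E'
from h import *
t=grab_frame("top");s=grab_frame("side")
a=np.hstack([crop(t,335,160,66,70,6),crop(t,448,225,66,70,6)][:2])
b=np.hstack([crop(s,300,170,66,86//2*2-42,6),crop(s,315,280,66,44,6)])
o=np.vstack([cv2.resize(a,(792,420)),cv2.resize(b[:, :],(792,264))])
cv2.imwrite("pics/z1.png",a); 
b=np.hstack([crop(s,296,170,66,86,6),crop(s,315,260,66,86,6)])
cv2.imwrite("pics/z2.png",b)
print(back(t,[[370,195],[277,201],[244,192],[188,181]],10), back(t,[472,250],54), a.shape,b.shape)
E
```

```text
[[534.88131163  11.28801249  10.        ]
 [504.71594892 267.72278829  10.        ]
 [525.40881397 361.0159864   10.        ]
 [548.67428198 519.59233745  10.        ]] [[ 392.8843338  -253.55708107   54.        ]] (420, 792, 3) (516, 792, 3)
```

View pics/z1.png

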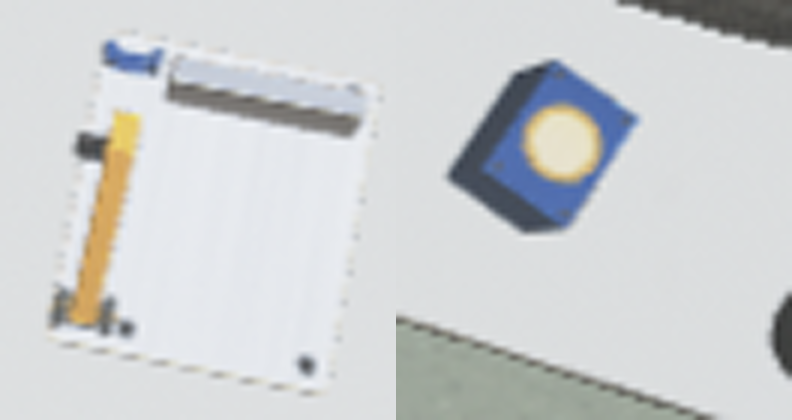

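View pics/z2.png

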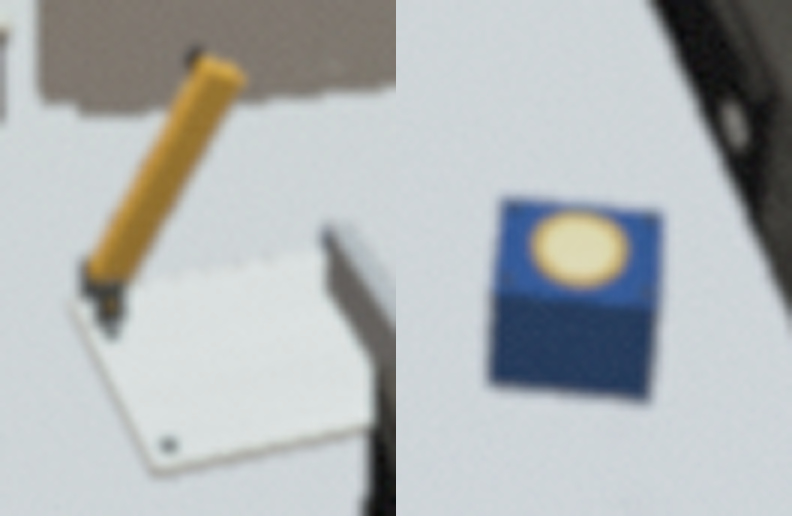

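Top crop: plate corners at (100,35), (380,85), (325,392), (50,338); block top corners at (555,58), (638,118), (567,228), (483,165). Side crop: plate near corners at (75,305) and (155,472), bar tip about (222,68); block top corners at (503,200), (662,213), (655,305), (495,293).

```bash
cat > fit.py <<'E'
from h import *
from scipy.optimize import least_squares
t=grab_frame("top");s=grab_frame("side")
un=lambda L,x0,y0:(np.array(L,float)+.5)/6-.5+[x0,y0]
def R(a):return np.array([[np.cos(a),-np.sin(a),0],[np.sin(a),np.cos(a),0],[0,0,1]])
def place(p,L):return np.array(L,float)@R(p[2]).T+[p[0],p[1],0]
ft=un([[100,35],[380,85],[325,392],[50,338]],335,160); Fp=[[75,65,10],[75,-65,10],[-75,-65,10],[-75,65,10]]
fs=un([[75,303],[155,472]],296,170); Fq=[[-75,65,10],[-75,-65,10]]
fun=lambda p:np.r_[(proj(t,place(p,Fp))-ft).ravel(),(proj(s,place(p,Fq))-fs).ravel()]
r=least_squares(fun,[535,11,-.15]);print("fix",r.x,r.fun.round(2))
F=r.x
bt=un([[555-396,58],[638-396,118],[567-396,228],[483-396,165]],448,225)
bs=un([[503-396,200],[662-396,213],[655-396,305],[495-396,293]],315,260)
pt=back(t,bt,54);ps=back(s,bs,54);print(pt.round(1),ps.round(1))
print("edges top",np.linalg.norm(np.diff(pt[[0,1,2,3,0]],axis=0),axis=1),"side",np.linalg.norm(np.diff(ps[[0,1,2,3,0]],axis=0),axis=1))
print("centres",pt.mean(0),ps.mean(0))
# bar angle from tip
tt=un([[127,120]],335,160);ts=un([[222,70]],296,170)
for th in np.arange(.5,1.4,.1):
    m=place(F,[[-62+128*np.cos(th)-1*np.sin(th),51,22+128*np.sin(th)+np.cos(th)]])
    print(th.round(2),m.round(0),(proj(t,m)-tt).round(1),(proj(s,m)-ts).round(1))
E
python3 fit.py
```

```text
fix [ 5.36795399e+02  9.96848076e+00 -1.39367156e-01] [ 0.98 -0.9  -0.14 -0.75  0.56  0.16 -0.32  0.27 -1.48 -0.45 -0.08 -0.2 ]
[[ 434.3 -259.9   54. ]
 [ 409.9 -295.4   54. ]
 [ 361.  -263.5   54. ]
 [ 386.2 -227.7   54. ]] [[ 384.8 -228.6   54. ]
 [ 433.5 -259.7   54. ]
 [ 409.3 -294.2   54. ]
 [ 361.9 -264.8   54. ]]
edges top [43.10283537 58.45650701 43.76860312 57.90156431] side [57.78832702 42.17779466 55.78210207 42.78330669]
centres [ 397.85633556 -261.60078232   54.        ] [ 397.39194076 -261.82137957   54.        ]
0.5 [[593.  54.  84.]] [[  1.9 -12.9]] [[17.  12.4]]
0.6 [[587.  54.  95.]] [[  1.8 -11.6]] [[15.   9.7]]
0.7 [[579.  56. 105.]] [[ 1.6 -9.8]] [[12.6  7.1]]
0.8 [[570.  57. 115.]] [[ 1.2 -7.5]] [[9.9 4.9]]
0.9 [[561.  58. 123.]] [[ 0.8 -4.7]] [[6.8 2.9]]
1.0 [[550.  60. 130.]] [[ 0.3 -1.4]] [[3.4 1.3]]
1.1 [[539.  61. 137.]] [[-0.3  2.2]] [[-0.3 -0. ]]
1.2 [[527.  63. 142.]] [[-1.   6.3]] [[-4.2 -0.9]]
1.3 [[515.  64. 146.]] [[-1.7 10.7]] [[-8.4 -1.4]]
```

Both cameras agree: the fixture is at (537,10) with yaw -0.14, and the bar is at about 1.1 rad. The block is at (397.6,-261.7) with yaw -0.59. Next I move over to the near side of the raised bar.

Request:
{"name": "play_rows", "arguments": {"deltas": [{"slide":[-0.0312,-0.027,0],"turn":0},{"slide":[-0.0312,-0.027,0],"turn":0},{"slide":[-0.0312,-0.027,0],"turn":0},{"slide":[-0.0312,-0.027,0],"turn":0},{"slide":[-0.0312,-0.027,0],"turn":0},{"slide":[-0.0312,-0.027,0],"turn":0},{"slide":[-0.0312,-0.027,0],"turn":0},{"slide":[-0.0283,-0.031,0],"turn":0},{"slide":[-0.0283,-0.031,0],"turn":0},{"slide":[-0.0283,-0.031,0],"turn":0},{"slide":[-0.0283,-0.031,0],"turn":0},{"slide":[-0.0283,-0.031,0],"turn":0},{"slide":[-0.0283,-0.031,0],"turn":0},{"slide":[-0.0283,-0.031,0],"turn":0},{"slide":[0,0,0],"turn":-0.096},{"slide":[0,0,0],"turn":-0.096},{"slide":[0,0,0],"turn":-0.096},{"slide":[0,0,0],"turn":0}], "grip": 0}}

```text
time_s: 2.55
tcp_pos: [490.6, 71.4, 231.4]
ee_rot: [0.0, 0.071, 0.998, 0.0]
force: [-0.3, 0.4, -0.3]
grip_width: 0.001
grasp_force: 0.0
```

```bash
cat >> h.py <<'E'
FIX=np.array([536.8,10.0,-0.139]); HAND=None
def Rz(a):return np.array([[np.cos(a),-np.sin(a)],[np.sin(a),np.cos(a)]])
def fix2w(p,F=FIX):return Rz(F[2])@np.array(p,float)+F[:2]
def w2fix(p,F=FIX):return Rz(F[2]).T@(np.array(p,float)[:2]-F[:2])
def rot(s):
    from scipy.spatial.transform import Rotation as Ro
    w,x,y,z=s["ee_rot"];return Ro.from_quat([x,y,z,w]).as_matrix()
def rep(tgt=None):
    s=state();M=rot(s);p=s["tcp_pos"]
    print("t",round(s["time_s"],2),"tcp",p.round(1),"fix",w2fix(p).round(1),"tool y ang",round(np.arctan2(M[1,1],M[0,1]),4),"tilt",M[2,2].round(4),"F",s["force"].round(1),"grip",round(s["grip_width"]*85.4,1),round(s["grasp_force"],1))
    if tgt is not None: print("tool delta",(M.T@(np.array(tgt)-p)).round(1))
    return s
E
python3 - <<'E'
from h import *
s=rep([*fix2w([-62,51]),135])
t=grab_frame("top");d=grab_frame("side")
a=np.hstack([crop(t,325,140,80,100,5),crop(d,290,130,80,100,5)])
cv2.imwrite("pics/a1.png",a);print(s["joint_positions"].round(2))
E
```

```text
t 2.55 tcp [490.6  71.4 231.4] fix [-54.3  54.4] tool y ang 1.4295 tilt -1.0 F [-0.3  0.4 -0.3] grip 0.1 0.0
tool delta [ 7.7 -3.4 96.4]
[-0.6   0.13  0.36  2.02 -0.05  1.    1.21]
```

View pics/a1.png

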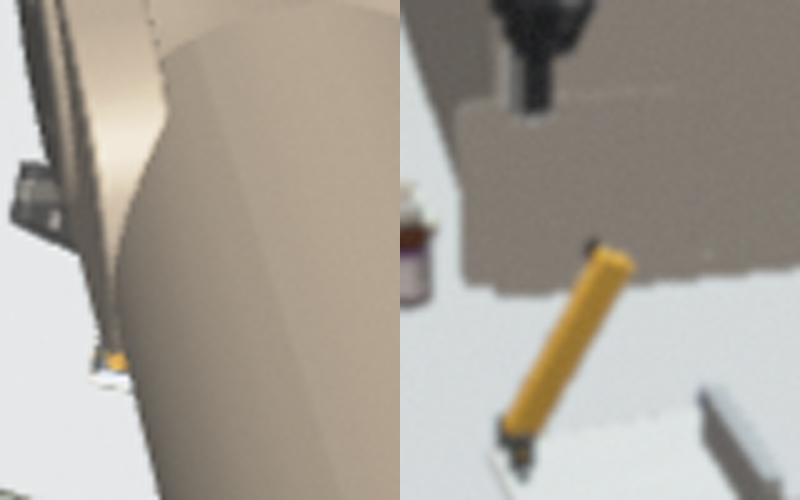

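The side view shows the closed fingers above and on the near side of the bar: fingertip at crop (525,110), bar tip at (610,260). I descend behind the bar and sweep it down along its arc.

Request:
{"name": "play_rows", "arguments": {"deltas": [{"slide":[0.0077,-0.0034,0],"turn":0},{"slide":[0,0,0.03],"turn":0},{"slide":[0,0,0.03],"turn":0},{"slide":[0,0,0.03],"turn":0},{"slide":[0,0,0.0294],"turn":0},{"slide":[0,0,0],"turn":0},{"slide":[-0.0107,0,0],"turn":0},{"slide":[-0.0107,0,0],"turn":0},{"slide":[-0.0126,0,0.0068],"turn":0},{"slide":[-0.0126,0,0.0068],"turn":0},{"slide":[-0.01,0,0.0103],"turn":0},{"slide":[-0.01,0,0.0103],"turn":0},{"slide":[-0.0057,0,0.0105],"turn":0},{"slide":[-0.0057,0,0.0105],"turn":0},{"slide":[-0.0015,0,0.0062],"turn":0},{"slide":[-0.0015,0,0.0062],"turn":0},{"slide":[-0.0015,0,0.0062],"turn":0},{"slide":[-0.0015,0,0.0045],"turn":0},{"slide":[0,0,0],"turn":0}]}}

```text
time_s: 5.03
tcp_pos: [565.7, 57.4, 34.0]
ee_rot: [-0.0, 0.07, 0.998, 0.0]
force: [-3.0, 0.3, 7.9]
grip_width: 0.003
grasp_force: 4.0
```

```bash
python3 -c "
from h import *
rep([*fix2w([22,51]),33])"
```

```text
t 5.03 tcp [565.7  57.4  34. ] fix [22. 51.] tool y ang 1.4299 tilt -1.0 F [-3.   0.3  7.9] grip 0.3 4.0
tool delta [0. 0. 1.]
```

Request:
{"name": "play_rows", "arguments": {"deltas": [{"slide":[0,0,0.001],"turn":0},{"slide":[0,0,0.001],"turn":0},{"slide":[0,0,0],"turn":0},{"slide":[0,0,0],"turn":0}]}}

```text
time_s: 5.52
tcp_pos: [565.9, 57.5, 33.4]
ee_rot: [0.0, 0.07, 0.998, 0.001]
force: [-13.7, -1.0, 38.9]
grip_width: 0.0
grasp_force: 19.8
```

The bar is firmly on its end stop: 39 N at z = 33.4 against an expected top of 34. I retract, open the gripper and go above the block.

Request:
{"name": "play_rows", "arguments": {"deltas": [{"slide":[0,0,-0.01],"turn":0},{"slide":[0,0,-0.03],"turn":0},{"slide":[0,0,-0.04],"turn":0},{"slide":[0,0,-0.04],"turn":0},{"slide":[0.0135,-0.0377,0],"turn":0},{"slide":[0.0135,-0.0377,0],"turn":0},{"slide":[0.0135,-0.0377,0],"turn":0},{"slide":[0.0135,-0.0377,0],"turn":0},{"slide":[0.0135,-0.0377,0],"turn":0},{"slide":[0.0135,-0.0377,0],"turn":0},{"slide":[0.0135,-0.0377,0],"turn":0},{"slide":[0.0135,-0.0377,0],"turn":0},{"slide":[0.0135,-0.0377,0],"turn":0},{"slide":[0,0,0],"turn":0.15},{"slide":[0,0,0],"turn":0.15},{"slide":[0,0,0],"turn":0.149},{"slide":[0,0,0],"turn":0}], "grip": 0.0854}}

```text
time_s: 7.65
tcp_pos: [397.8, -261.4, 151.7]
ee_rot: [0.0, 0.29, 0.957, -0.0]
force: [0.1, -1.1, 0.3]
grip_width: 1.001
grasp_force: 0.0
```

```bash
python3 - <<'E'
from h import *
s=rep([397.6,-261.7,75])
t=grab_frame("top");d=grab_frame("side")
z=crop(t,335,160,66,70,6); z2=crop(d,296,170,66,70,6)
cv2.imwrite("pics/b1.png",np.hstack([z,z2]))
cv2.imwrite("pics/b2.png",np.hstack([crop(t,420,180,100,100,4),crop(d,295,220,100,100,4)]))
c=cv2.cvtColor(t["img"],cv2.COLOR_BGR2HSV)
E
```

```text
t 7.65 tcp [ 397.8 -261.4  151.7] fix [-100.  -288.1] tool y ang 0.9819 tilt -1.0 F [ 0.1 -1.1  0.3] grip 85.5 0.0
tool delta [ 0.1 -0.3 76.7]
```

View pics/b1.png

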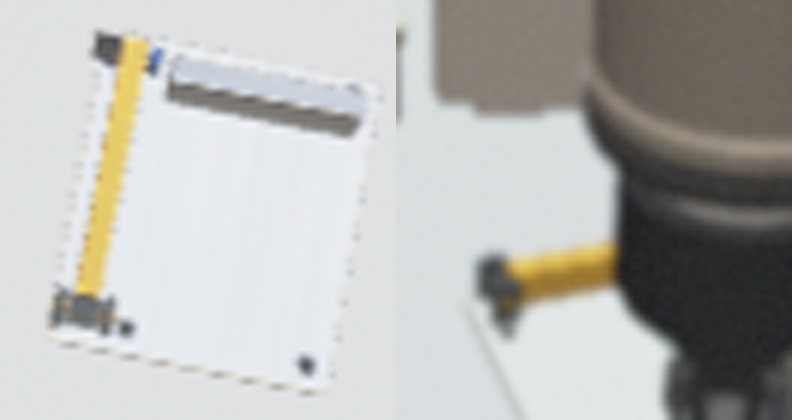

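View pics/b2.png

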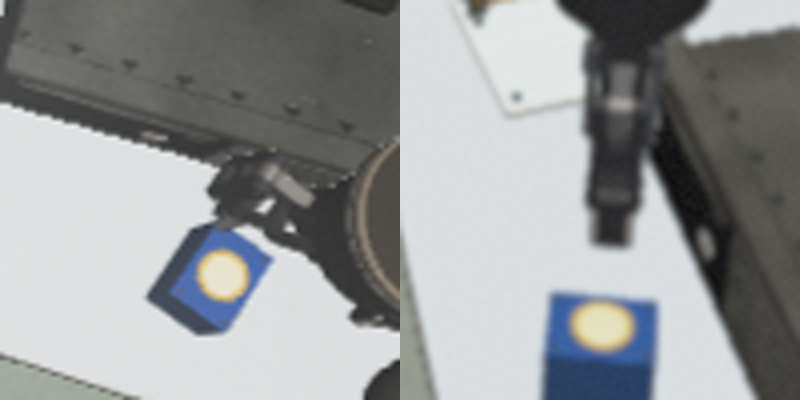

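b1 shows the bar closed: tip at (133,40) with the tab in the catch, and steel stop top corners at about (172,57), (368,93), (360,115) and (168,83). b2 shows the gripper over the block. The computer's front foot runs along crop (0,100)–(220,160). I refine the fixture pose and check finger clearance.

```bash
python3 - <<'E'
from h import *
t=grab_frame("top")
un=lambda L,x0,y0,k:(np.array(L,float)+.5)/k-.5+[x0,y0]
b=back(t,un([[133,42],[90,294]],335,160,6),34);print("bar",b.round(1),[w2fix(q).round(1) for q in b],np.arctan2(*(b[0]-b[1])[1::-1]))
for p in back(t,un([[176,57],[368,92],[360,115],[168,83]],335,160,6),50):print("stop",w2fix(p).round(1))
c=back(t,un([[0,103],[200,157]],420,180,4),0)[:,:2];c9=back(t,un([[10,78],[350,170]],420,180,4),90)[:,:2]
n=np.array([[0,-1],[1,0]])@(c[1]-c[0]);n/=np.linalg.norm(n)
u=np.array([np.cos(.9819),np.sin(.9819)]);v=np.array([u[1],-u[0]])
print(c.round(0),c9.round(0))
n9=np.array([[0,-1],[1,0]])@(c9[1]-c9[0]);n9/=np.linalg.norm(n9)
for k,P in(("finger",[57,11]),("finger",[57,-11]),("body",[43,43])):
    for sx in(1,-1):
        q=np.array([397.7,-261.5])+P[0]*u+sx*P[1]*v;print(k,q.round(0),"dist foot",((q-c[0])@n).round(1),"dist top",((q-c9[0])@n9).round(1))
E
```

```text
bar [[607.8  52.6  34. ]
 [489.4  67.7  34. ]] [array([64.4, 52. ]), array([-54.9,  50.6])] -0.12709483003868566
stop [56.5 32.1]
stop [ 56.8 -55.7]
stop [ 45.6 -53.9]
stop [43.9 33.6]
[[ 515. -129.]
 [ 484. -268.]] [[ 514. -115.]
 [ 465. -332.]]
finger [ 439. -220.] dist foot -54.4 dist top -50.3
finger [ 420. -208.] dist foot -74.9 dist top -70.8
finger [ 420. -208.] dist foot -74.9 dist top -70.8
finger [ 439. -220.] dist foot -54.4 dist top -50.3
body [ 457. -250.] dist foot -29.6 dist top -25.4
body [ 386. -202.] dist foot -109.8 dist top -105.7
```

Request:
{"name": "play_rows", "arguments": {"deltas": [{"slide":[0,0,0.035],"turn":0},{"slide":[0,0,0.035],"turn":0},{"slide":[0,0,0.03],"turn":0},{"slide":[0,0,0.022],"turn":0},{"slide":[0,0,0],"turn":0}]}}

```text
time_s: 8.43
tcp_pos: [396.8, -261.3, 28.6]
ee_rot: [-0.001, 0.29, 0.957, 0.0]
force: [-1.3, -1.0, -0.3]
grip_width: 0.998
grasp_force: 0.0
```

Request:
{"name": "play_rows", "arguments": {"deltas": [{"slide":[0,0,0],"turn":0},{"slide":[0,0,0],"turn":0},{"slide":[0,0,0],"turn":0},{"slide":[0,0,0],"turn":0},{"slide":[0,0,0],"turn":0},{"slide":[0,0,0],"turn":0}], "grip": 0.02}}

```text
time_s: 9.18
tcp_pos: [398.4, -261.7, 30.5]
ee_rot: [0.001, 0.29, 0.957, 0.0]
force: [-1.8, 0.8, 9.4]
grip_width: 0.506
grasp_force: 59.6
```

Grasped: the opening is 43 mm and the pad force 60 N. I lift, turn to the fixture's direction and carry it over.

Request:
{"name": "play_rows", "arguments": {"deltas": [{"slide":[0,0,-0.01],"turn":0},{"slide":[0,0,-0.03],"turn":0},{"slide":[0,0,-0.04],"turn":0},{"slide":[0,0,0],"turn":-0.115},{"slide":[0,0,0],"turn":-0.115},{"slide":[0,0,0],"turn":-0.115},{"slide":[0,0,0],"turn":-0.11},{"slide":[0,0,0],"turn":0}]}}

```text
time_s: 10.18
tcp_pos: [397.7, -261.6, 110.2]
ee_rot: [0.0, 0.068, 0.998, -0.0]
force: [0.5, -0.5, -2.6]
grip_width: 0.498
grasp_force: 62.1
```

```bash
sed -i 's/^FIX=.*/FIX=np.array([536.8,10.0,-0.135])/' h.py; python3 - <<'E'
from h import *
rep([*fix2w([0,13]),80])
E
```

```text
t 10.18 tcp [ 397.7 -261.6  110.2] fix [-101.3 -287.9] tool y ang 1.4353 tilt -1.0 F [ 0.5 -0.5 -2.6] grip 42.6 62.1
tool delta [-101.1  300.9   30.3]
```

Request:
{"name": "play_rows", "arguments": {"deltas": [{"slide":[-0.0112,0.0334,0],"turn":0},{"slide":[-0.0112,0.0334,0],"turn":0},{"slide":[-0.0112,0.0334,0],"turn":0},{"slide":[-0.0112,0.0334,0],"turn":0},{"slide":[-0.0112,0.0334,0],"turn":0},{"slide":[-0.0112,0.0334,0],"turn":0},{"slide":[-0.0112,0.0334,0],"turn":0},{"slide":[-0.0112,0.0334,0],"turn":0},{"slide":[-0.0112,0.0334,0],"turn":0},{"slide":[0,0,0.03],"turn":0},{"slide":[0,0,0.02],"turn":0},{"slide":[0,0,0],"turn":0}]}}

```text
time_s: 11.68
tcp_pos: [537.1, 22.6, 58.8]
ee_rot: [-0.001, 0.068, 0.998, -0.001]
force: [-0.5, -0.3, -1.6]
grip_width: 0.502
grasp_force: 61.9
```

```bash
python3 - <<'E'
from h import *
rep([*fix2w([5,13]),41])
d=grab_frame("side");t=grab_frame("top")
cv2.imwrite("pics/c1.png",np.hstack([crop(d,296,160,100,100,4),crop(t,320,150,100,100,4)]))
E
```

```text
t 11.68 tcp [537.1  22.6  58.8] fix [-1.4 12.5] tool y ang 1.4338 tilt -1.0 F [-0.5 -0.3 -1.6] grip 42.8 61.9
tool delta [-6.4  0.5 17.8]
```

View pics/c1.png

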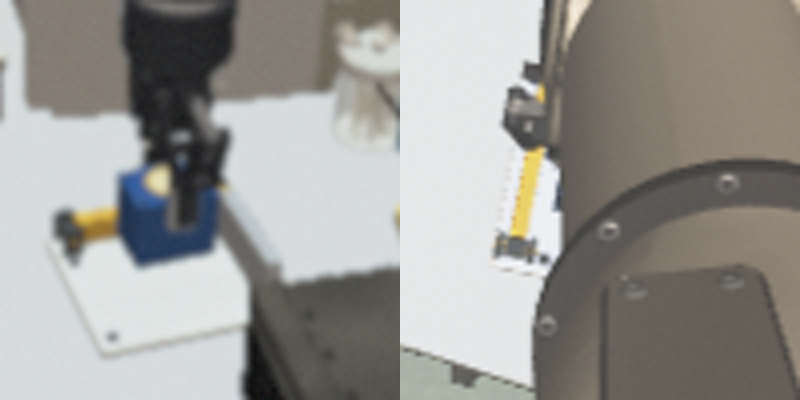

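The side view shows the block upright over the plate, clear of the bar and steel stop. I lower it gently onto the plate.

Request:
{"name": "play_rows", "arguments": {"deltas": [{"slide":[0,0,0.008],"turn":0},{"slide":[0,0,0.006],"turn":0},{"slide":[0,0,0.002],"turn":0},{"slide":[0,0,0.001],"turn":0},{"slide":[0,0,0],"turn":0},{"slide":[0,0,0],"turn":0}]}}

```text
time_s: 12.52
tcp_pos: [538.2, 22.8, 42.8]
ee_rot: [0.0, 0.067, 0.998, 0.0]
force: [0.0, 0.2, -1.9]
grip_width: 0.501
grasp_force: 61.9
```

Request:
{"name": "play_rows", "arguments": {"deltas": [{"slide":[0,0,0.001],"turn":0},{"slide":[0,0,0.001],"turn":0},{"slide":[0,0,0],"turn":0}]}}

```text
time_s: 12.9
tcp_pos: [538.1, 22.8, 40.6]
ee_rot: [0.0, 0.067, 0.998, 0.0]
force: [0.1, 0.0, -0.7]
grip_width: 0.502
grasp_force: 62.1
```

Request:
{"name": "play_rows", "arguments": {"deltas": [{"slide":[0,0,0.0007],"turn":0},{"slide":[0,0,0],"turn":0},{"slide":[0,0,0],"turn":0}]}}

```text
time_s: 13.28
tcp_pos: [538.6, 22.8, 40.6]
ee_rot: [0.001, 0.067, 0.998, 0.0]
force: [-2.3, 0.2, 11.0]
grip_width: 0.5
grasp_force: 63.6
```

Request:
{"name": "play_rows", "arguments": {"deltas": [{"slide":[-0.003,0.002,-0.0003],"turn":0},{"slide":[-0.003,0.002,0],"turn":0},{"slide":[-0.003,0.002,0],"turn":0},{"slide":[-0.002,0.001,0],"turn":0},{"slide":[0,0,0],"turn":0},{"slide":[0,0,0],"turn":0}]}}

```text
time_s: 14.02
tcp_pos: [550.7, 28.4, 40.6]
ee_rot: [0.001, 0.067, 0.998, 0.0]
force: [1.7, 0.2, 5.5]
grip_width: 0.5
grasp_force: 62.8
```

```bash
python3 -c "
from h import *
rep([*fix2w([15,23]),40.5])"
```

```text
t 14.03 tcp [550.7  28.4  40.6] fix [11.3 20.1] tool y ang 1.436 tilt -1.0 F [1.7 0.2 5.5] grip 42.7 62.8
tool delta [-3.7  2.9  0.1]
```

Free so far. I close the remaining gap in x in small steps, watching the force.

Request:
{"name": "play_rows", "arguments": {"deltas": [{"slide":[-0.001,0,0],"turn":0},{"slide":[-0.001,0,0],"turn":0},{"slide":[-0.0005,0,0],"turn":0},{"slide":[0,0,0],"turn":0}]}}

```text
time_s: 14.52
tcp_pos: [552.8, 28.0, 40.6]
ee_rot: [0.0, 0.067, 0.998, 0.0]
force: [-0.6, 0.1, 7.4]
grip_width: 0.503
grasp_force: 63.3
```

Request:
{"name": "play_rows", "arguments": {"deltas": [{"slide":[-0.0005,0,0],"turn":0},{"slide":[-0.0005,0,0],"turn":0},{"slide":[0,0,0],"turn":0}]}}

```text
time_s: 14.9
tcp_pos: [553.8, 27.9, 40.6]
ee_rot: [0.0, 0.067, 0.998, 0.0]
force: [-0.2, 0.5, 7.9]
grip_width: 0.5
grasp_force: 63.3
```

Request:
{"name": "play_rows", "arguments": {"deltas": [{"slide":[-0.0005,0,0],"turn":0},{"slide":[-0.0005,0,0],"turn":0},{"slide":[0,0,0],"turn":0}]}}

```text
time_s: 15.28
tcp_pos: [554.8, 27.7, 40.6]
ee_rot: [0.0, 0.067, 0.998, 0.0]
force: [-1.3, 0.6, 7.9]
grip_width: 0.504
grasp_force: 63.3
```

Request:
{"name": "play_rows", "arguments": {"deltas": [{"slide":[-0.0005,0,0],"turn":0},{"slide":[-0.0005,0,0],"turn":0},{"slide":[0,0,0],"turn":0}]}}

```text
time_s: 15.65
tcp_pos: [555.8, 27.6, 40.6]
ee_rot: [0.0, 0.067, 0.998, 0.0]
force: [-0.4, -0.2, 7.3]
grip_width: 0.499
grasp_force: 63.2
```

Request:
{"name": "play_rows", "arguments": {"deltas": [{"slide":[-0.0005,0,0],"turn":0},{"slide":[-0.0005,0,0],"turn":0},{"slide":[0,0,0],"turn":0}]}}

```text
time_s: 16.02
tcp_pos: [556.2, 27.5, 40.6]
ee_rot: [-0.0, 0.067, 0.998, 0.0]
force: [-5.9, 0.8, 12.3]
grip_width: 0.502
grasp_force: 63.9
```

Request:
{"name": "play_rows", "arguments": {"deltas": [{"slide":[-0.0005,0,0],"turn":0},{"slide":[0,0,0],"turn":0}]}}

```text
time_s: 16.27
tcp_pos: [556.2, 27.5, 40.6]
ee_rot: [-0.001, 0.067, 0.998, 0.0]
force: [-9.1, 1.7, 16.0]
grip_width: 0.499
grasp_force: 64.3
```

Request:
{"name": "play_rows", "arguments": {"deltas": [{"slide":[-0.0005,0,0],"turn":0},{"slide":[0,0,0],"turn":0}]}}

```text
time_s: 16.52
tcp_pos: [556.3, 27.6, 40.6]
ee_rot: [-0.001, 0.067, 0.998, 0.0]
force: [-12.4, 1.2, 19.1]
grip_width: 0.502
grasp_force: 64.8
```

Contact with the steel stop at about 12 N, stopped at fixture x ≈ 16.8 (expected 15 ± 2). Now the y direction.

Request:
{"name": "play_rows", "arguments": {"deltas": [{"slide":[0,0.001,0],"turn":0},{"slide":[0,0.001,0],"turn":0},{"slide":[0,0,0],"turn":0}]}}

```text
time_s: 16.9
tcp_pos: [556.4, 28.7, 40.6]
ee_rot: [-0.001, 0.068, 0.998, -0.0]
force: [-12.0, -2.6, 20.3]
grip_width: 0.503
grasp_force: 64.8
```

Request:
{"name": "play_rows", "arguments": {"deltas": [{"slide":[0,0.0005,0],"turn":0},{"slide":[0,0.0005,0],"turn":0},{"slide":[0,0,0],"turn":0}]}}

```text
time_s: 17.27
tcp_pos: [556.6, 29.6, 40.6]
ee_rot: [-0.001, 0.068, 0.998, -0.0]
force: [-12.8, -3.8, 20.5]
grip_width: 0.498
grasp_force: 64.7
```

Request:
{"name": "play_rows", "arguments": {"deltas": [{"slide":[0,0.0005,0],"turn":0},{"slide":[0,0.0005,0],"turn":0},{"slide":[0,0,0],"turn":0}]}}

```text
time_s: 17.65
tcp_pos: [556.7, 30.6, 40.6]
ee_rot: [-0.001, 0.068, 0.998, -0.0]
force: [-11.7, -2.1, 20.4]
grip_width: 0.499
grasp_force: 64.7
```

Request:
{"name": "play_rows", "arguments": {"deltas": [{"slide":[0,0.0005,0],"turn":0},{"slide":[0,0,0],"turn":0}]}}

```text
time_s: 17.9
tcp_pos: [556.8, 31.1, 40.6]
ee_rot: [-0.001, 0.068, 0.998, -0.0]
force: [-11.8, -2.4, 20.7]
grip_width: 0.501
grasp_force: 64.7
```

```bash
python3 -c "
from h import *
s=rep([*fix2w([15,23]),40.5]);print(s['ft_torque'])"
```

```text
t 17.9 tcp [556.8  31.1  40.6] fix [16.9 23.6] tool y ang 1.4349 tilt -1.0 F [-11.8  -2.4  20.7] grip 42.8 64.7
tool delta [ 1.9 -0.6  0.1]
[-0.6464262   2.43290813 -0.37238548]
```

Request:
{"name": "play_rows", "arguments": {"deltas": [{"slide":[0,0.0005,-0.0003],"turn":0},{"slide":[0,0.0005,0],"turn":0},{"slide":[0,0,0],"turn":0}]}}

```text
time_s: 18.27
tcp_pos: [556.9, 32.3, 40.6]
ee_rot: [-0.001, 0.068, 0.998, -0.0]
force: [-9.3, -3.0, 13.1]
grip_width: 0.501
grasp_force: 63.7
```

Request:
{"name": "play_rows", "arguments": {"deltas": [{"slide":[0,0.0005,0],"turn":0},{"slide":[0,0,0],"turn":0}]}}

```text
time_s: 18.52
tcp_pos: [557.0, 32.7, 40.6]
ee_rot: [-0.001, 0.068, 0.998, -0.0]
force: [-9.7, -3.2, 13.3]
grip_width: 0.507
grasp_force: 63.9
```

Request:
{"name": "play_rows", "arguments": {"deltas": [{"slide":[0,0.0005,0],"turn":0},{"slide":[0,0,0],"turn":0}]}}

```text
time_s: 18.77
tcp_pos: [557.0, 32.8, 40.6]
ee_rot: [-0.001, 0.068, 0.998, -0.0]
force: [-9.7, -4.2, 13.3]
grip_width: 0.503
grasp_force: 64.0
```

Request:
{"name": "play_rows", "arguments": {"deltas": [{"slide":[0,0.0005,0],"turn":0},{"slide":[0,0,0],"turn":0}]}}

```text
time_s: 19.02
tcp_pos: [557.0, 32.9, 40.6]
ee_rot: [-0.001, 0.068, 0.998, -0.001]
force: [-10.0, -6.7, 14.5]
grip_width: 0.505
grasp_force: 64.1
```

Request:
{"name": "play_rows", "arguments": {"deltas": [{"slide":[0,0.0005,0],"turn":0},{"slide":[0,0,0],"turn":0}]}}

```text
time_s: 19.27
tcp_pos: [557.1, 32.9, 40.6]
ee_rot: [-0.001, 0.068, 0.998, -0.001]
force: [-10.2, -8.4, 16.0]
grip_width: 0.505
grasp_force: 64.2
```

Bar contact is building, with both pushes now about 9 N. I add a little more margin on each and check visually.

Request:
{"name": "play_rows", "arguments": {"deltas": [{"slide":[-0.0004,0.0005,0],"turn":0},{"slide":[0,0.0005,0],"turn":0},{"slide":[0,0,0],"turn":0},{"slide":[0,0,0],"turn":0},{"slide":[0,0,0],"turn":0}]}}

```text
time_s: 19.9
tcp_pos: [557.1, 33.0, 40.6]
ee_rot: [-0.002, 0.069, 0.998, -0.001]
force: [-13.6, -12.7, 19.2]
grip_width: 0.498
grasp_force: 64.7
```

```bash
python3 - <<'E'
from h import *
s=rep();f=s["force"][:2]@Rz(FIX[2]);print("fix force",f.round(1),s["ft_torque"].round(2))
d=grab_frame("side");t=grab_frame("top")
cv2.imwrite("pics/d1.png",np.hstack([crop(d,300,170,66,90,6),crop(t,325,150,66,90,6)]))
E
```

```text
t 19.9 tcp [557.1  33.   40.6] fix [17.  25.5] tool y ang 1.4332 tilt -1.0 F [-13.6 -12.7  19.2] grip 42.5 64.7
fix force [-11.8 -14.4] [-2.81  2.77 -0.45]
```

View pics/d1.png

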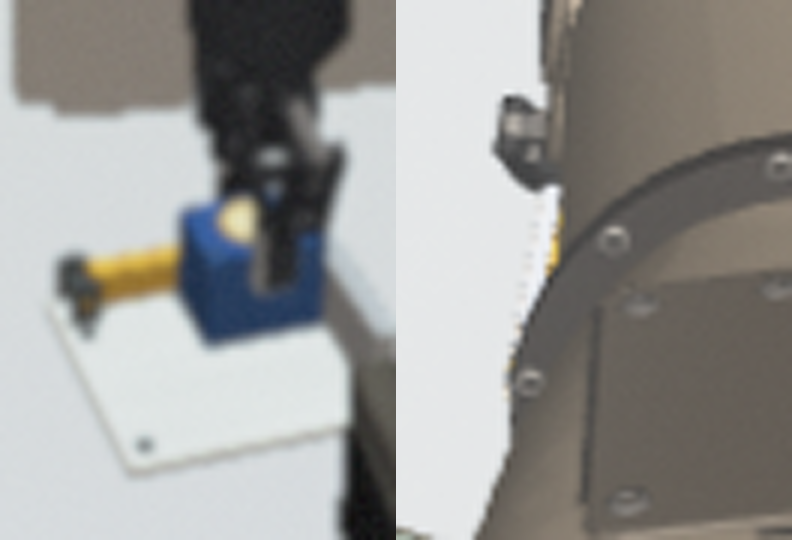

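The side crop shows the block flat against the bar and reaching the steel stop, with near bottom corners at (212,346) and (325,322), and plate corners at (52,305) and (131,474). One check of the relative position from this same view.

```bash
python3 - <<'E'
from h import *
d=grab_frame("side")
un=lambda L:(np.array(L,float)+.5)/6-.5+[300,170]
p=back(d,un([[52,304],[131,474],[212,346],[325,322]]),10)[:,:2]
y=(p[0]-p[1]);print("plate width",np.linalg.norm(y));y/=np.linalg.norm(y);x=np.array([y[1],-y[0]])
for q in p[2:]:print("fixture x,y",-75+(q-p[1])@x,-65+(q-p[1])@y)
print("expected (-15,1),(45,1); yaws",np.arctan2(x[1],x[0]),np.arctan2(*(p[3]-p[2])[::-1]))
rep()
E
```

```text
plate width 127.83431427631182
fixture x,y -11.146840868041522 10.494513733103844
fixture x,y 47.101285829204585 12.776846994462858
expected (-15,1),(45,1); yaws -0.1719303542288794 -0.1327674413445339
t 20.05 tcp [557.1  33.1  40.6] fix [17.  25.6] tool y ang 1.4333 tilt -1.0 F [-13.6 -10.9  18.5] grip 42.7 64.7
```

The near face measures about 8–10 mm farther in y than expected, which needs explaining before handing in. I'll overlay the model to see.

```bash
python3 - <<'E'
from h import *
d=grab_frame("side")
un=lambda L:(np.array(L,float)+.5)/6-.5+[300,170]
from scipy.optimize import least_squares
im=cv2.resize(d["img"][170:245,296:376],None,fx=8,fy=8,interpolation=cv2.INTER_CUBIC)
# align fixture to plate edge seen in side view (shift only)
ob=un([[52,304],[131,474]])
def P(F,L):return np.array([[*fix2w(p[:2],F),p[2]] for p in L])
r=least_squares(lambda q:(proj(d,P([q[0],q[1],-.139],[[-75,65,10],[-75,-65,10]]))-ob).ravel(),[537,10]);F=[*r.x,-.139];print(F,r.fun)
def draw(pts,c):
    q=(proj(d,pts)-[296,170]+.5)*8-.5
    for a,b in zip(q,np.roll(q,-1,0)):cv2.line(im,tuple(int(v) for v in a),tuple(int(v) for v in b),c,1,cv2.LINE_AA)
sq=lambda x0,x1,y0,y1,z:[[x0,y0,z],[x1,y0,z],[x1,y1,z],[x0,y1,z]]
draw(P(F,sq(-75,75,-65,65,10)),(0,255,0))
draw(P(F,sq(-15,45,1,45,10)),(0,0,255));draw(P(F,sq(-15,45,1,45,64)),(0,0,255))
draw(P(F,sq(-56,66,45,57,34)),(255,0,255));draw(P(F,sq(45,57,-56,34,50)),(255,255,0))
cv2.imwrite("pics/e1.png",im);rep()
E
```

```text
[np.float64(537.793165484037), np.float64(6.868706357771363), -0.139] [-0.88233731 -0.11983967  0.80611635  0.06238828]
t 20.1 tcp [557.1  33.   40.6] fix [17.  25.6] tool y ang 1.4332 tilt -1.0 F [-13.6 -12.4  19.2] grip 42.9 64.7
```

View pics/e1.png

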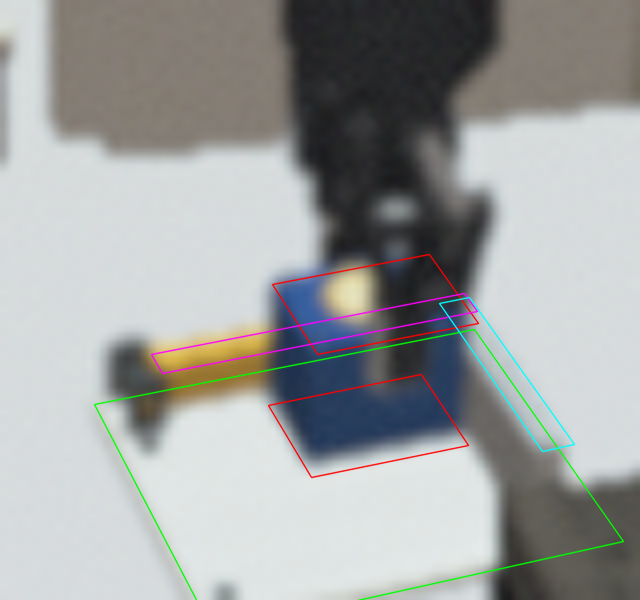

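Both contacts are stiff and the TCP height hasn't changed, so the block hasn't climbed anything. The overlay itself sits about 1 px low on the bar as well, roughly 4 mm on the plate, and I put the rest of the offset down to calibration and pick error. A block can't sit beyond a closed stop. I'll confirm the hold is steady and hand in.

Request:
{"name": "play_rows", "arguments": {"deltas": [{"slide":[0,0,0],"turn":0},{"slide":[0,0,0],"turn":0},{"slide":[0,0,0],"turn":0},{"slide":[0,0,0],"turn":0}]}}

```text
time_s: 20.6
tcp_pos: [557.1, 33.1, 40.6]
ee_rot: [-0.002, 0.069, 0.998, -0.001]
force: [-13.5, -12.5, 18.6]
grip_width: 0.502
grasp_force: 64.7
```

```bash
python3 -c "
from h import *
rep();print(close_job())"
```

```text
t 20.6 tcp [557.1  33.1  40.6] fix [17.  25.6] tool y ang 1.4332 tilt -1.0 F [-13.5 -12.5  18.6] grip 42.8 64.7
the job is handed in; nothing more can be done
None
```

I handed the job in at 20.6 s with the bar down and the block held in the corner at about 12 N on the steel stop and 14 N on the bar; no verdict came back, and my final camera check was too coarse to confirm its place to 2.5 mm, so seating rests on the contact forces and steady height.

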